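# Fetch a spacer from a deep well with sprung tongs

### The arm

A 7-joint arm with a two-finger parallel gripper is mounted at the origin on the work surface. World frame = base frame: x ahead of the robot, y to its left, z up, the work surface at z = 0. Lengths are in m, angles in rad, forces in N, time in s.
With the tool pointing down it reaches from about 0.4 to 0.85 m from the base axis. Payload 4.5 kg.
Tool frame: the origin (TCP) lies at the very end of the fingers, on their centre line; the grasp point (between the pads) lies 19 mm behind it (tcp_to_grasp is the z of the grasp point in the tool frame, in m); z points along the fingers, y is the line along which they close (so a half turn about z gives the same grasp; the last joint's range is limited). The gripper opens to 88 mm and grips with 3 to 60 N. Pads are 18 mm wide; open, the fingers measure 123 mm over their backs; the gripper's body (75 mm by 187 mm) begins 45 mm behind the grasp point.
Start: joints at [1.31, 0.689, -0.195, 1.565, 0.157, 0.902, -0.215], TCP at [0.182, -0.598, 0.199] pointing down, gripper open.
Joint ranges: [-3.01, 3.01], [-0.46, 2.08], [-1.47, 1.51], [0.13, 2.56], [-1, 4.14], [0.04, 2.09], [-2.66, 2.66]. Speed limits (rad/s): [2.57, 2.57, 3.14, 3.14, 3.14, 3.14, 3.14].

### API

Orientations are given as a unit quaternion [x, y, z, w].
In Python, from plant import * gives the robot as it stands. The module is installed in compiled form; this text tells all that it offers.
- The arm moves only by the shell command python3 -m jog 'ROWS' [OPENING] [FORCE]. ROWS is JSON, a list that holds one entry, the list of rows, each a list of 6 numbers: the shift along the tool's x, y, z in m, then the turn, a rotation vector about the tool's x, y, z in rad. In form: [[[dx, dy, dz, ax, ay, az], ...]]. A call has 1 to 12 rows; each row shifts and turns the commanded pose from where the row before left it, along the tool's axes as they then stand; what a row does not reach is not made up. A row lasts 1/8 s, in which the tool goes at most 62.5 mm and 10.7 degrees, less where a joint would pass 70% of its speed; a pose out of reach is approached as far as the arm can. A call with a gripper value outside its range is refused whole. OPENING is the finger opening in m, from 0 to 0.0881, set as the call begins (- or left out, the last holds). The fingers move at their own pace and stop on an object; FORCE is the grip in N (left out, the last holds). Time passes only in rows, so rows that do not move let the fingers close. It gives the time, the measured TCP pose, the force, the opening and the grip force at its end, in the units of the state.
- get_state(): the state, without advancing time (a new reading comes with each control period).
- snapshot(name): name is "side" or "top" or "wrist"; returns a dict with "frame" (480x640x3 uint8, red, green, blue), "mtx" (3x3 intrinsics, pixels), "D" ([k1, k2, p1, p2, k3] as OpenCV has them; the pictures are not rectified), "xyz" and "orientation" of the camera in the world; the wrist camera has in their place "mount" (4x4, takes a point from camera to tool coordinates, whose origin is the TCP and whose axes are the flange's). Camera axes: x right, y down, z forward; pixel columns grow to the right and rows downward; lengths in m; the calibration is good to about 2 mm. A picture is of the moment at which its call begins: read the wrist's pose just before it. There is no depth.
- finish_job(): hands the job in; it is judged then, once.
The state is a dict: "clock": time; "q": joint angles; "qd": joint speeds; "joint_torque": joint torques, N m; "tool_pos": TCP position; "eef_rot": TCP orientation; "contact_force": force on the tool from outside, world axes, zero at the start; "moment": the same for the moment, N m; "opening": opening from 0.0 (shut) to 1.0 (fully open); "finger_force": force on a finger pad.
Only numpy, scipy, OpenCV 4.12 (cv2) and the standard library are available. Lean on these libraries where they do the work, as an engineer would, in place of code of your own. Each camera call takes 0.05 s, during which the arm holds its last target. There are 200 camera calls.

### The job

Take the sprung tongs from their white stand and lower them over the small round spacer in the deep well of the metal block until both tips are felt to rest on the floor of the well with a light but definite press (a few newtons), then squeeze them shut on the brittle spacer, gently. Lift it out, set it down flat in the round steel dish with the tongs (do not drop it, and keep the fingers off it), let go, and put the tongs back upright in their stand. Do not push hard against the block, and leave the two pins in the other wells and the dish where they are.

Things in the scene. Friction and masses are not known exactly. Their poses are not given: they have to be found in the camera images.
- tongs: Sprung tongs standing upright, tips down, in the stand: steel head, two steel legs with black handle blocks, 136 mm tall, 0.2 kg. Origin midway between the tips, level with their lower ends; z up, legs close along y. Head: z 125 to 136, 34 mm in y, 14 mm in x. Handle outer faces, where the fingers squeeze: 50 mm apart when free, 20 mm wide in x, z 92 to 124.
- tongs_grip (a point): Midpoint between the tongs' handle faces, 108 mm above the tips: the place to squeeze, along the tongs' y. Handles squeezed to about 45 mm apart hold the tongs firmly with the tips still open; at 39 mm the tips just touch the spacer.
- leg_left: The tongs' leg on the +y side; same origin and axes as the tongs when free. It slides straight inwards (to -y), 7 mm at most, against a spring of 3.5 N per mm. Its tip is an inward-facing vee, 12.5 mm wide in x, 12 mm tall; both tips measure 32 mm over their outer sides in y when free.
- leg_right: The tongs' leg on the -y side, mirror image of leg_left; slides inwards to +y.
- spacer: Small round spacer lying flat: plain white ceramic disc with a blind bore, 14 mm across, 5 mm thick, 12 to 18 g. Origin at the centre of its underside. It lies on the floor of one of the block's wells, within 2 mm of the well's middle. Brittle: each tip must press it with less than 30 N. Squeezing the handles with 24 to 40 N (springs included) grips it well, also with the tips 1 to 3 mm off the floor.
- block: Fixed dark steel block, 33 mm in x, 148 mm in y, 50 mm tall, with three deep wells along its y at -46, 0 and +46 mm. Each well: 17 mm in x, 36 mm in y, floor 6 mm above the block's underside, with a 12 mm wide upright viewing slot in its +x and -x sides. Origin at the centre of its underside; z up. The tongs must never press it with more than 15 N.
- stand: Fixed white stand for the tongs: base plate 90 by 100 by 5 mm and an upright socket, 60 mm tall, with one well like the block's (17 mm in x, 36 mm in y), its floor 6 mm above the underside. Origin at the centre of its underside. The tongs stand on its floor with their y along the stand's y.
- dish: Round shallow steel dish, 84 mm across, rim 14 mm high, wall and floor 3 mm thick, 0.25 kg, loose on the table. Origin at the centre of its underside.
- pin_a: Plain white ceramic pin, 10 mm across, 28 mm tall, standing in another of the block's wells; leave it. Origin at the centre of its underside.
- pin_b: A second pin like pin_a in the remaining well; leave it.

How it is judged:
By the outcome, as a careful person would: the job done as asked, in the order asked, and still so for the second after the job is handed in, with the robot touching nothing.
It also fails if it takes over 58 s, if anything falls off the work surface, if the arm or the gripper's body presses on something with over 40 N, if the wrist force passes 120 N, or if a joint passes its speed limit or range.

## Working session

There is one attempt and no reset: what is moved stays moved. The work goes in short steps, Python scripts to look and compute and a shell command to move; the robot and the scene stay as the last step left them, time stands still between calls to the robot, and variables do not carry over. Pictures are saved under pics/ and viewed, at most 10 in all, crops included, and the job is handed in when it is done.

```bash
mkdir -p pics; cat > h.py <<'E'
from plant import *
import numpy as np, cv2
from scipy.spatial.transform import Rotation as R
def cam(name):
    s=get_state(); c=snapshot(name)
    if name=="wrist":
        T=np.eye(4); T[:3,:3]=R.from_quat(s["eef_rot"]).as_matrix(); T[:3,3]=s["tool_pos"]
        T=T@np.array(c["mount"])
    else:
        T=np.eye(4); o=np.array(c["orientation"]); T[:3,:3]=o if o.shape==(3,3) else R.from_quat(o).as_matrix(); T[:3,3]=c["xyz"]
    c["T"]=T; return c
def ray(c,uv,z):
    p=cv2.undistortPoints(np.array(uv,float).reshape(-1,1,2),np.array(c["mtx"]),np.array(c["D"])).reshape(-1,2)
    d=np.c_[p,np.ones(len(p))]@c["T"][:3,:3].T; o=c["T"][:3,3]
    return o+d*((z-o[2])/d[:,2])[:,None]
def proj(c,P):
    Ti=np.linalg.inv(c["T"]); return cv2.projectPoints(np.array(P,float).reshape(-1,1,3),cv2.Rodrigues(Ti[:3,:3])[0],Ti[:3,3],np.array(c["mtx"]),np.array(c["D"]))[0].reshape(-1,2)
def save(c,n): cv2.imwrite("pics/"+n+".png",c["frame"][:,:,::-1])
def load(n):
    import pickle; return pickle.load(open(n+".pkl","rb"))
def keep(c,n):
    import pickle; pickle.dump(c,open(n+".pkl","wb")); save(c,n)
E
python3 - <<'E'
from h import *
np.set_printoptions(precision=3,suppress=True)
for n in("top","side"):
    c=cam(n); keep(c,n+"0"); print(n,c["mtx"],c["xyz"],c["T"][:3,:3])
s=get_state(); print(s)
E
```

```text
top [[502.005   0.    325.964]
 [  0.    502.005 241.023]
 [  0.      0.      1.   ]] [0.459 0.013 0.924] [[ 0.016 -0.996  0.091]
 [-1.    -0.016 -0.005]
 [ 0.007 -0.091 -0.996]]
side [[452.053   0.    311.383]
 [  0.    452.053 238.95 ]
 [  0.      0.      1.   ]] [ 0.27  -0.592  0.635] [[ 0.917 -0.269  0.296]
 [-0.399 -0.574  0.715]
 [-0.022 -0.774 -0.633]]
{'clock': 0.1, 'q': array([ 1.31 ,  0.69 , -0.195,  1.566,  0.157,  0.903, -0.215]), 'qd': array([ 0.001, -0.002,  0.001, -0.004,  0.001,  0.001, -0.   ]), 'joint_torque': array([ -0.003, -52.85 ,  -1.272, -15.384,  -0.053,   0.002,   0.   ]), 'tool_pos': array([ 0.181, -0.597,  0.198]), 'eef_rot': array([ 0.989,  0.147, -0.   , -0.001]), 'contact_force': array([-0.116,  1.067,  0.375]), 'moment': array([-0.011,  0.032,  0.065]), 'finger_force': 0.0, 'opening': 1.0006733192851274}
```

View pics/top0.png

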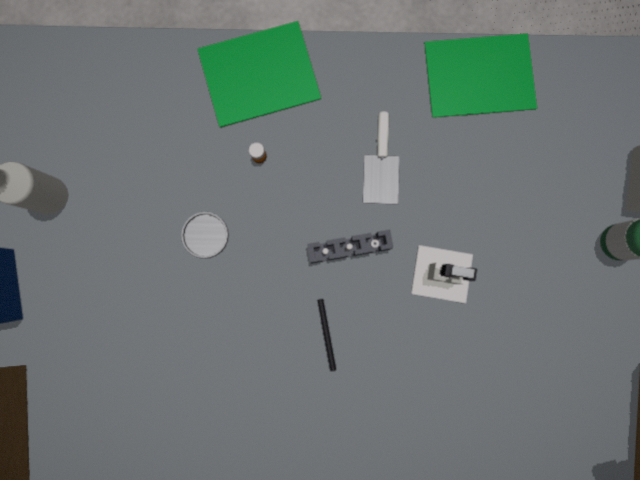

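View pics/side0.png

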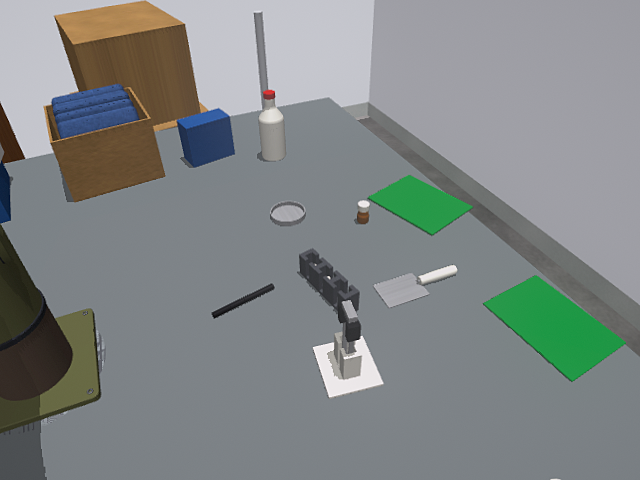

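```bash
python3 - <<'E'
from h import *
f=load("top0")["frame"]
a=cv2.resize(f[215:315,295:495],None,fx=4,fy=4,interpolation=cv2.INTER_CUBIC)
cv2.imwrite("pics/crop1.png",a[:,:,::-1])
E
```

```text
(no output)
```

View pics/crop1.png

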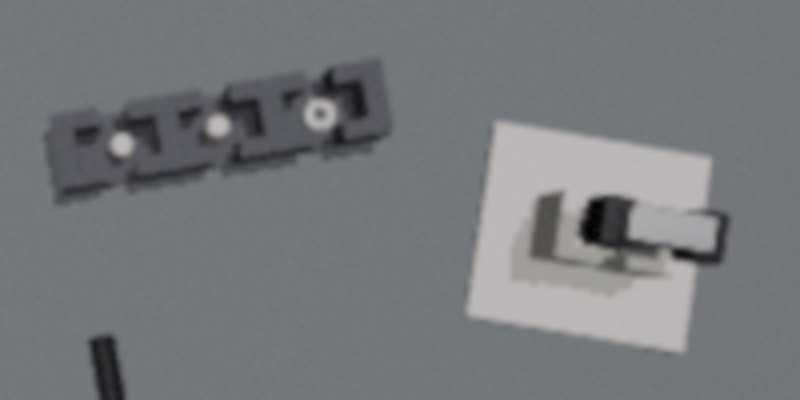

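```bash
python3 - <<'E'
from h import *
np.set_printoptions(precision=4,suppress=True)
c=load("top0")
m=lambda a:(np.array(a,float)+.5)/4-.5+[295,215]
B=ray(c,m([(48,118),(382,60),(391,130),(55,195)]),.05)
S=ray(c,m([(495,122),(712,157),(685,352),(467,315)]),.005)
for n,P in(("block",B),("stand",S)):
    ctr=P.mean(0); ey=(P[0]+P[3]-P[1]-P[2])/2; ex=(P[0]+P[1]-P[2]-P[3])/2
    print(n,ctr,"ylen",np.hypot(*ey[:2]),"yaw",np.degrees(np.arctan2(-ey[0],ey[1])),"xlen",np.hypot(*ex[:2]),np.degrees(np.arctan2(ex[1],ex[0])))
print("spacer",ray(c,m([(320,114)]),.011)); 
H=ray(c,m([(630,200),(726,212),(720,262),(628,245)]),.142); print("head",H,H.mean(0))
# dish
g=cv2.cvtColor(c["frame"],cv2.COLOR_RGB2GRAY)
print("dish",ray(c,[(205,235)],.014), ray(c,[(181.5,235),(228.5,235)],.014))
s=get_state();r=R.from_quat(s["eef_rot"]).as_matrix();print(r)
E
```

```text
block [ 0.5305 -0.0328  0.05  ] ylen 0.14894714555354388 yaw 11.346475073598969 xlen 0.032375190738638766 6.869278174621795
stand [ 0.4863 -0.2051  0.005 ] ylen 0.1005277360913192 yaw -8.488117731707648 xlen 0.08973591944950919 -8.386529432828908
spacer [[ 0.5398 -0.0807  0.011 ]]
head [[ 0.4965 -0.1884  0.142 ]
 [ 0.4924 -0.2258  0.142 ]
 [ 0.473  -0.2232  0.142 ]
 [ 0.479  -0.1875  0.142 ]] [ 0.4852 -0.2062  0.142 ]
dish [[0.5494 0.2283 0.014 ]] [[0.5487 0.2709 0.014 ]
 [0.5501 0.1857 0.014 ]]
[[ 0.9569  0.2906 -0.0006]
 [ 0.2906 -0.9569  0.0016]
 [-0.0001 -0.0017 -1.    ]]
```

```bash
python3 -m jog '[[[0.045,-0.032,-0.004,0,0,0],[0.045,-0.032,-0.004,0,0,0],[0.045,-0.032,-0.004,0,0,0],[0.045,-0.032,-0.004,0,0,0],[0.045,-0.032,-0.004,0,0,0],[0.045,-0.032,-0.004,0,0,0],[0.045,-0.032,-0.004,0,0,0],[0.045,-0.032,-0.004,0,0,0],[0.045,-0.032,-0.004,0,0,0],[0,0,0,0,0,0.147],[0,0,0,0,0,0.147],[0,0,0,0,0,0.147]]]' 0.088 10
python3 - <<'E'
from h import *
np.set_printoptions(precision=4,suppress=True)
c=cam("wrist"); keep(c,"w1"); s=get_state(); print(s["tool_pos"],R.from_quat(s["eef_rot"]).as_matrix(),c["mount"],s["contact_force"])
E
```

```text
clock: 1.6
tool_pos: [0.4852, -0.2045, 0.2347]
eef_rot: [0.997, -0.075, -0.0, -0.0]
contact_force: [-1.0, -0.2, -0.6]
opening: 0.999
finger_force: 0.0
[ 0.4852 -0.2045  0.2347] [[ 0.988  -0.1542 -0.0008]
 [-0.1542 -0.988   0.0001]
 [-0.0008  0.     -1.    ]] [[ 0.0007 -0.9525 -0.3046  0.0789]
 [ 1.      0.0009 -0.0005 -0.001 ]
 [ 0.0007 -0.3046  0.9525 -0.1851]
 [ 0.      0.      0.      1.    ]] [-0.7132  0.1051 -0.2382]
```

View pics/w1.png

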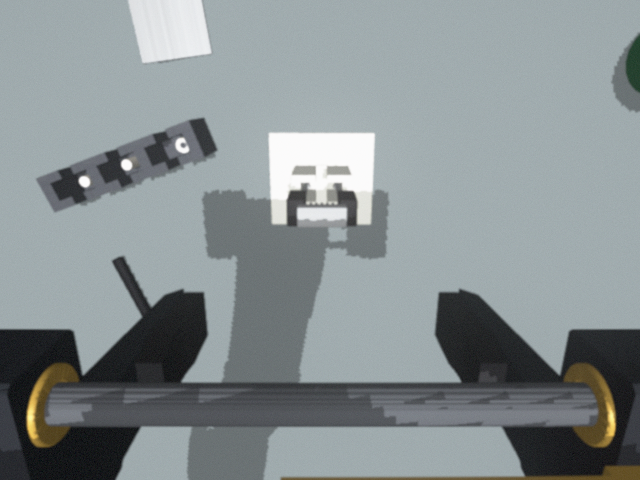

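```bash
python3 - <<'E'
from h import *
np.set_printoptions(precision=4,suppress=True)
c=load("w1")
print("head",ray(c,[(322,217)],.142),"spacer",ray(c,[(182,146)],.011))
H=ray(c,[(297,226),(347,226)],.142);print(H)
E=ray(c,[(269,133),(374,133)],.005);d=E[0]-E[1];print(E,E.mean(0),np.degrees(np.arctan2(-d[0],d[1])))
# block top corners
B=ray(c,[(38,179),(203,119),(216,151),(56,211)],.05);print(B,B.mean(0)); d=B[0]+B[3]-B[1]-B[2];print(np.hypot(*d[:2])/2,np.degrees(np.arctan2(-d[0],d[1])))
E
```

```text
head [[ 0.4866 -0.2043  0.142 ]] spacer [[ 0.5389 -0.0786  0.011 ]]
[[ 0.4829 -0.1865  0.142 ]
 [ 0.4778 -0.2201  0.142 ]]
[[ 0.5379 -0.1614  0.005 ]
 [ 0.5231 -0.2598  0.005 ]] [ 0.5305 -0.2106  0.005 ] -8.577816528115358
[[ 0.5326  0.0408  0.05  ]
 [ 0.5603 -0.1146  0.05  ]
 [ 0.5327 -0.1195  0.05  ]
 [ 0.5023  0.0348  0.05  ]] [ 0.532  -0.0396  0.05  ]
0.15756724153545557 10.620238760162731
```

```bash
python3 -m jog '[[[0.001,0,0.03,0,0,0],[0,0,0.04,0,0,0],[0,0,0.04,0,0,0],[0,0,0.02,0,0,0],[0,0,0.0097,0,0,0],[0,0,0,0,0,0]]]' 0.088 10
python3 -m jog '[[[0,0,0,0,0,0],[0,0,0,0,0,0],[0,0,0,0,0,0],[0,0,0,0,0,0],[0,0,0,0,0,0],[0,0,0,0,0,0]]]' 0.045 20
```

```text
clock: 2.4
tool_pos: [0.4863, -0.2049, 0.0951]
eef_rot: [0.997, -0.073, -0.0, -0.0]
contact_force: [0.1, -0.1, 0.4]
opening: 1.0
finger_force: 0.0
clock: 3.15
tool_pos: [0.4865, -0.2049, 0.0953]
eef_rot: [0.997, -0.073, -0.0, 0.0]
contact_force: [-0.4, -0.2, 0.4]
opening: 0.51
finger_force: 0.0
```

```bash
python3 -m jog '[[[0,0,0,0,0,0],[0,0,0,0,0,0]]]' 
python3 - <<'E'
from h import *
c=cam("wrist"); keep(c,"w2"); s=get_state(); print(s["opening"],s["finger_force"],s["moment"])
E
```

```text
clock: 3.4
tool_pos: [0.4864, -0.2049, 0.0953]
eef_rot: [0.997, -0.073, -0.0, 0.0]
contact_force: [0.6, -0.9, -0.5]
opening: 0.512
finger_force: 0.0
0.509268747272899 0.0 [ 0.03687859 -0.02143448 -0.00198701]
```

View pics/w2.png

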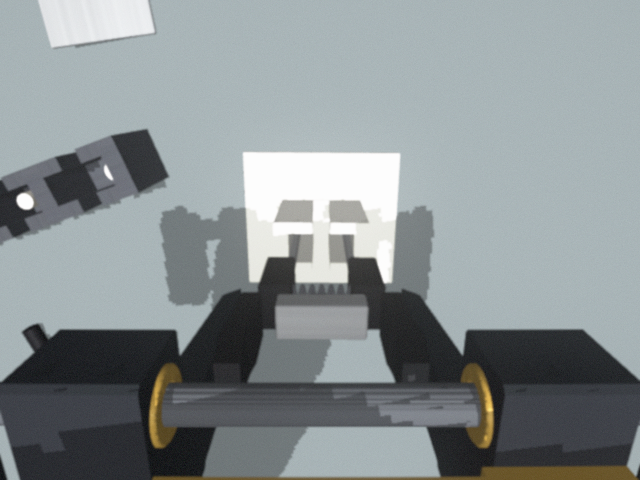

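```bash
python3 -m jog '[[[0,0,0,0,0,0],[0,0,0,0,0,0]]]' 0.043 14; python3 -m jog '[[[0,0,0,0,0,0],[0,0,0,0,0,0]]]' 0.041 14; ls pics
```

```text
clock: 3.7
tool_pos: [0.4865, -0.2049, 0.0953]
eef_rot: [0.997, -0.073, 0.0, 0.0]
contact_force: [-0.4, 0.2, -0.3]
opening: 0.49
finger_force: 0.0
clock: 3.95
tool_pos: [0.4865, -0.205, 0.0953]
eef_rot: [0.997, -0.073, 0.0, 0.0]
contact_force: [1.0, -0.3, -0.0]
opening: 0.467
finger_force: 0.0
crop1.png
side0.png
top0.png
w1.png
w2.png
```

```bash
python3 - <<'E'
from h import *
np.set_printoptions(precision=1,suppress=True)
c=cam("wrist"); keep(c,"w3"); s=get_state()
Rt=R.from_quat(s["eef_rot"]).as_matrix();p=s["tool_pos"]
t=lambda x,y,z:p+Rt@np.array([x,y,z])
print("finger inner ends 41mm, x=+-9",proj(c,[t(.009,.0205,0),t(.009,-.0205,0),t(-.009,-.0205,0)]))
print("51",proj(c,[t(.009,.0255,0),t(.009,-.0255,0)]))
print("handle outer top +x (45mm)",proj(c,[t(.01,.0225,-.035),t(.01,-.0225,-.035)]),"bottom",proj(c,[t(.01,.0225,-.003),t(.01,-.0225,-.003)]))
print("head top corners",proj(c,[t(.007,.017,-.047),t(.007,-.017,-.047),t(-.007,-.017,-.047)]))
a=np.hstack([load("w2")["frame"][180:400,180:460],c["frame"][180:400,180:460]])
cv2.imwrite("pics/crop2.png",cv2.resize(a,(800,314),interpolation=cv2.INTER_CUBIC)[:,:,::-1])
E
```

```text
finger inner ends 41mm, x=+-9 [[367.6 255.1]
 [279.  255.1]
 [280.1 290.5]]
51 [[378.4 255.2]
 [268.1 255. ]]
handle outer top +x (45mm) [[382.3 285. ]
 [265.1 284.8]] bottom [[372.8 255.4]
 [273.9 255.3]]
head top corners [[371.2 306.6]
 [276.5 306.5]
 [277.7 340.6]]
```

View pics/crop2.png

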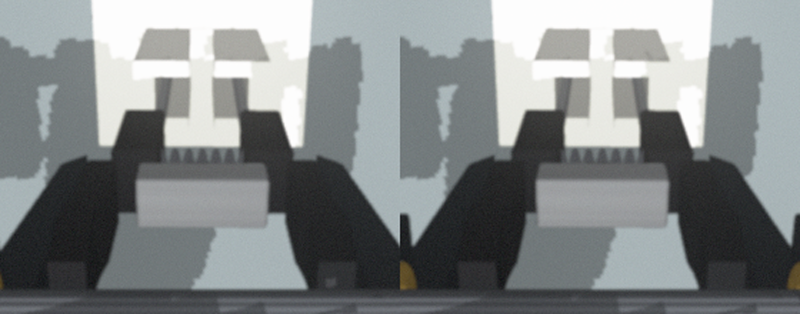

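```bash
python3 - <<'E'
from h import *
a,b=load("w2")["frame"],load("w3")["frame"]
for r in (240,262,272,283,315,340):
    for n,f in(("w2",a),("w3",b)):
        g=cv2.GaussianBlur(cv2.cvtColor(f,cv2.COLOR_RGB2GRAY),(3,3),0)[r].astype(int); d=np.diff(g)
        e=[(i,d[i]) for i in range(200,440) if abs(d[i])>9 and abs(d[i])==max(abs(d[i-2:i+3]))]
        print(r,n,[f"{i}:{x}" for i,x in e])
E
```

```text
240 w2 ['219:-14', '246:34', '287:-33', '288:-33', '299:14', '312:27', '328:-28', '342:-15', '353:34', '394:-34', '430:17']
240 w3 ['219:-13', '246:34', '287:-33', '299:16', '312:26', '328:-29', '342:-14', '353:34', '394:-33', '430:18']
262 w2 ['207:17', '208:17', '213:-17', '214:-17', '247:34', '265:-51', '295:39', '312:15', '328:-18', '346:-32', '376:64', '392:-33', '429:18']
262 w3 ['207:18', '214:-17', '247:34', '265:-51', '295:39', '312:16', '328:-19', '329:-19', '346:-34', '376:63', '392:-33', '429:19']
272 w2 ['207:17', '213:-17', '248:36', '262:-53', '294:57', '347:-53', '379:66', '392:-34', '428:13']
272 w3 ['207:18', '213:-18', '248:35', '262:-53', '294:57', '347:-53', '379:67', '392:-35', '428:14']
283 w2 ['258:-27', '294:29', '347:-31', '383:40', '391:-13', '428:19']
283 w3 ['258:-26', '294:30', '347:-33', '383:40', '391:-13', '428:20']
315 w2 ['208:-36', '274:33', '367:-29', '433:33']
315 w3 ['210:-18', '213:-21', '214:-21', '274:34', '367:-30', '427:35']
340 w2 ['261:24', '329:14', '380:-40']
340 w3 ['266:26', '330:14', '375:-40']
```

```bash
python3 - <<'E'
import plant; print([n for n in dir(plant) if not n.startswith("_")])
try: print(plant.tcp_to_grasp)
except Exception as e: print(e)
from h import *
from scipy.optimize import least_squares
c=load("w1"); f=c["frame"]
g=cv2.GaussianBlur(cv2.cvtColor(f,cv2.COLOR_RGB2GRAY),(3,3),0).astype(int)
for r in (296,305,315,325,335):
    d=np.diff(g[r]); print(r,[i for i in range(120,540) if abs(d[i])>12 and abs(d[i])==max(abs(d[i-2:i+3]))])
d=np.diff(g[:,198]);print("col198",[(i,d[i]) for i in range(250,380) if abs(d[i])>9])
T0=load("w1")["T"]@np.linalg.inv(np.array(c["mount"]))
for z in(0,-.02,-.03,-.037,-.045):
    P=[T0[:3,:3]@np.array([x,y,z])+T0[:3,3] for x in(.009,-.009) for y in(-.044,.044)]
    print(z,proj(c,P).round(0).tolist())
E
python3 -c "
import cv2;a=cv2.imread('pics/w1.png')[270:420,100:540];cv2.imwrite('pics/crop3.png',cv2.resize(a,None,fx=1.8,fy=1.8,interpolation=cv2.INTER_CUBIC)*1)"
```

```text
['Unreachable', 'finish_job', 'get_state', 'snapshot', 'tcp_to_grasp']
-0.0187
296 [130, 143, 162, 203, 234, 315, 438, 479]
305 [135, 149, 153, 204, 233, 313, 437, 488]
315 [141, 205, 232, 233, 311, 436, 498]
325 [133, 206, 231, 306, 435, 508]
335 [123, 206, 230, 304, 305, 435, 518]
col198 [(290, np.int64(-24)), (291, np.int64(-37)), (292, np.int64(-36)), (293, np.int64(-19)), (350, np.int64(11)), (351, np.int64(15)), (352, np.int64(16)), (353, np.int64(18)), (354, np.int64(17)), (355, np.int64(15)), (356, np.int64(10))]
0 [[228.0, 255.0], [418.0, 255.0], [231.0, 290.0], [416.0, 291.0]]
-0.02 [[218.0, 272.0], [429.0, 272.0], [221.0, 311.0], [425.0, 311.0]]
-0.03 [[212.0, 282.0], [435.0, 282.0], [216.0, 322.0], [431.0, 322.0]]
-0.037 [[208.0, 289.0], [439.0, 290.0], [212.0, 331.0], [435.0, 331.0]]
-0.045 [[202.0, 299.0], [445.0, 299.0], [206.0, 342.0], [441.0, 342.0]]
```

View pics/crop3.png

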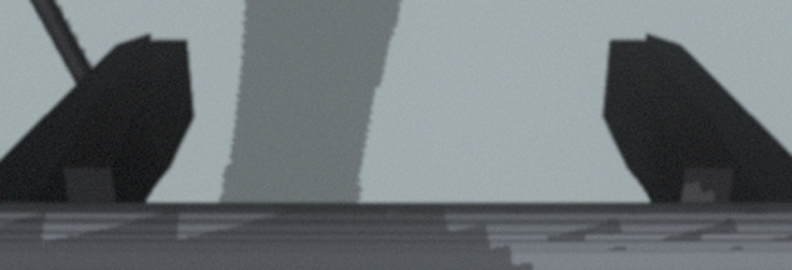

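The fingers end about 39 mm short of the reported TCP: their end face images at (203..438, 292), where z = −0.039 projects, and the handles at columns 265/376 did not move when I closed. So I'll open and go 39 mm lower, in guarded steps.

```bash
python3 -m jog '[[[0,0,0,0,0,0],[0,0,0,0,0,0],[0,0,0,0,0,0],[0,0,0.01,0,0,0],[0,0,0.01,0,0,0],[0,0,0,0,0,0]]]' 0.088 14; python3 -m jog '[[[0,0,0.01,0,0,0],[0,0,0.009,0,0,0],[0,0,0,0,0,0]]]'
python3 -m jog '[[[0,0,0,0,0,0],[0,0,0,0,0,0],[0,0,0,0,0,0],[0,0,0,0,0,0],[0,0,0,0,0,0]]]' 0.045 14;
```

```text
clock: 4.75
tool_pos: [0.4856, -0.2046, 0.0741]
eef_rot: [0.997, -0.073, -0.001, -0.0]
contact_force: [0.5, 0.3, -0.3]
opening: 1.001
finger_force: 0.0
clock: 5.12
tool_pos: [0.4858, -0.2047, 0.0555]
eef_rot: [0.997, -0.073, -0.001, -0.0]
contact_force: [-0.1, 0.4, -0.0]
opening: 0.997
finger_force: 0.0
clock: 5.75
tool_pos: [0.4866, -0.205, 0.0565]
eef_rot: [0.997, -0.073, 0.0, 0.0]
contact_force: [-0.2, -0.2, 0.9]
opening: 0.51
finger_force: 8.7
```

```bash
python3 -m jog '[[[0,0,-0.01,0,0,0],[0,0,-0.02,0,0,0],[0,0,-0.03,0,0,0],[0,0,-0.04,0,0,0],[-0.006,-0.028,0,0,0,0],[-0.006,-0.028,0,0,0,0],[-0.006,-0.028,0,0,0,0],[-0.005,-0.028,0,0,0,0],[0,0,0,0,0,-0.113],[0,0,0,0,0,-0.113],[0,0,0,0,0,-0.113],[0,0,0,0,0,0]]]'
python3 - <<'E'
from h import *
np.set_printoptions(precision=4,suppress=True)
c=cam("wrist"); keep(c,"w4"); s=get_state(); print(s["tool_pos"],R.from_quat(s["eef_rot"]).as_euler("xyz",degrees=True),s["contact_force"],s["finger_force"])
print(proj(c,[[.5393,-.079,.011]]))
E
```

```text
clock: 7.25
tool_pos: [0.4798, -0.0908, 0.1567]
eef_rot: [0.995, 0.096, 0.0, -0.0]
contact_force: [0.0, -0.1, -1.6]
opening: 0.514
finger_force: 8.1
[ 0.4799 -0.0909  0.1566] [179.9998  -0.0078  10.9136] [ 0.2959  0.8906 -1.3327] 8.109149268711917
[[322.1734 122.5754]]
```

View pics/w4.png

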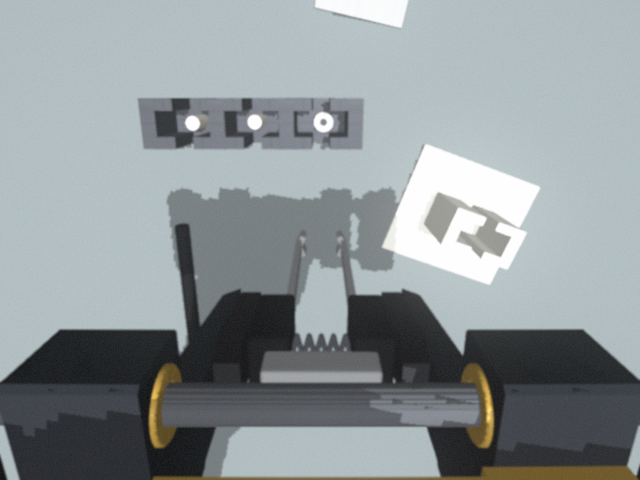

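```bash
python3 - <<'E'
from h import *
np.set_printoptions(precision=4,suppress=True)
c=load("w4"); f=c["frame"]
T0=c["T"]@np.linalg.inv(np.array(c["mount"]))
tool=lambda w:(np.linalg.inv(T0)@np.r_[w,1])[:3]
P=lambda x,y,z:T0[:3,:3]@np.array([x,y,z])+T0[:3,3]
print("tips pred inner/outer", proj(c,[P(x,y,.0505) for x in(.006,-.006) for y in(-.0135,.0135)]).round(1).tolist())
print("block top pred", proj(c,[tuple(np.array([.5305,-.0328,.05])+R.from_euler("z",11,degrees=True).apply([x,y,0])) for x in(.0165,-.0165) for y in(.074,-.074)]).round(1).tolist())
print("spacer in tool",tool(ray(c,[(323,122)],.011)[0]))
g=cv2.GaussianBlur(cv2.cvtColor(f,cv2.COLOR_RGB2GRAY),(3,3),0).astype(int)
for col in (293,): pass
for col in (350,355,285): d=np.diff(g[80:165,col]);print(col,[(80+i,int(d[i])) for i in range(2,82) if abs(d[i])>6 and abs(d[i])==max(abs(d[i-2:i+3]))])
d=np.diff(g[105]);print([(i,int(d[i])) for i in range(120,380) if abs(d[i])>6 and abs(d[i])==max(abs(d[i-2:i+3]))])
d=np.diff(g[110]);print([(i,int(d[i])) for i in range(120,380) if abs(d[i])>6 and abs(d[i])==max(abs(d[i-2:i+3]))])
a=f[85:265,250:380]; cv2.imwrite("pics/crop4.png",cv2.resize(a,None,fx=3.3,fy=3.3,interpolation=cv2.INTER_CUBIC)[:,:,::-1])
E
```

```text
tips pred inner/outer [[299.4, 229.7], [346.2, 229.7], [299.7, 249.2], [345.8, 249.3]]
block top pred [[137.2, 99.9], [363.7, 99.7], [143.5, 150.9], [362.2, 150.8]]
spacer in tool [0.0611 0.0003 0.1457]
350 [(97, -13), (98, -13), (148, 16)]
355 [(97, -14), (148, 16)]
285 [(97, -16), (148, 16), (149, 16)]
[(138, -20), (171, -24), (189, 22), (241, -22), (251, 24), (310, -13), (313, 14), (321, -13), (329, 17), (363, 15)]
[(138, -23), (153, -7), (154, -7), (171, -15), (188, 11), (241, -14), (248, 12), (249, 12), (323, -15), (329, 10), (362, 16)]
```

View pics/crop4.png

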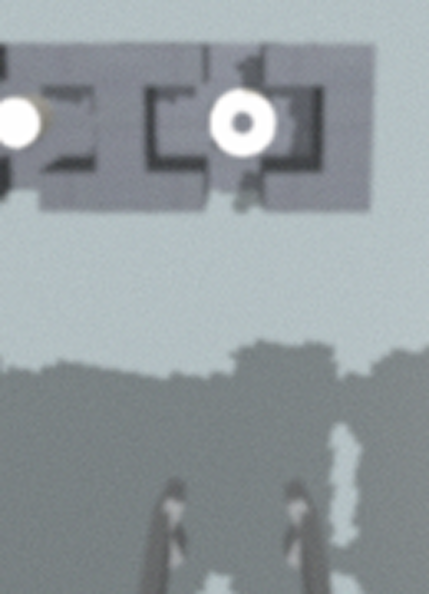

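```bash
python3 - <<'E'
from h import *
np.set_printoptions(precision=4,suppress=True)
c=load("w4")
T0=c["T"]@np.linalg.inv(np.array(c["mount"]))
tool=lambda w:(np.linalg.inv(T0)@np.r_[w,1])[:3]
for n,p,z in(("spacer",(323.3,122),.011),("well",(321,124),.05),("blk top mid at y285",(285,123),.05),("tipmid",(321.5,240),.106)):
    w=ray(c,[p],z)[0]; print(n,w,tool(w))
E
```

```text
spacer [ 0.5399 -0.0797  0.011 ] [0.0611 0.0006 0.1457]
well [ 0.5404 -0.0779  0.05  ] [ 0.0619 -0.0011  0.1067]
blk top mid at y285 [ 0.5365 -0.0544  0.05  ] [ 0.0626 -0.025   0.1067]
tipmid [ 0.4793 -0.0902  0.106 ] [-0.0003 -0.0007  0.0507]
```

```bash
python3 -m jog '[[[0.02,0,0,0,0,0],[0.02,0,0,0,0,0],[0.0218,0.0005,0,0,0,0],[0,0,0.02,0,0,0],[0,0,0.02,0,0,0],[0,0,0.008,0,0,0],[0,0,0,0,0,0],[0,0,0,0,0,0]]]'
python3 - <<'E'
from h import *
np.set_printoptions(precision=4,suppress=True)
c=cam("wrist"); keep(c,"w5"); s=get_state(); print(s["tool_pos"],s["contact_force"],s["moment"])
cv2.imwrite("pics/crop5.png",cv2.resize(c["frame"][170:330,220:420],None,fx=3,fy=3,interpolation=cv2.INTER_CUBIC)[:,:,::-1])
E
```

```text
clock: 8.3
tool_pos: [0.5413, -0.0795, 0.109]
eef_rot: [0.995, 0.096, 0.001, 0.0]
contact_force: [0.2, -1.0, -1.9]
opening: 0.509
finger_force: 8.1
[ 0.5414 -0.0796  0.1091] [-0.5063  0.6648 -2.1585] [0.0022 0.0021 0.0084]
```

View pics/crop5.png

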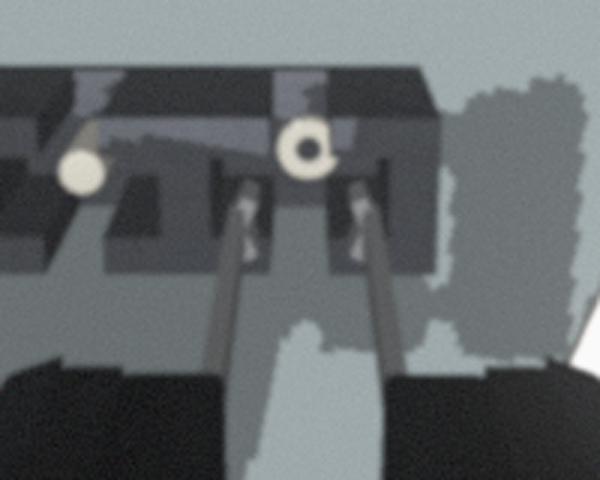

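```bash
python3 - <<'E'
from h import *
np.set_printoptions(precision=4,suppress=True)
c=load("w5"); T0=c["T"]@np.linalg.inv(np.array(c["mount"]))
P=lambda x,y,z:T0[:3,:3]@np.array([x,y,z])+T0[:3,3]
cr=lambda q:((q-[220,170]+.5)*3-.5).round(0).tolist()
print("tips low corners",cr(proj(c,[P(x,y,.0505) for x in(.00625,-.00625) for y in(-.0135,.0135)])))
print("tips top corners(12mm up)",cr(proj(c,[P(x,y,.0385) for x in(.00625,-.00625) for y in(-.0135,.0135)])))
m=lambda a:(np.array(a,float)+.5)/3-.5+[220,170]
tool=lambda w:((np.linalg.inv(T0)@np.r_[w,1])[:3]*1000).round(1)
for n,p,z in(("block far/near edge",(350,117),.05),("",(350,272),.05),("well",(300,194.5),.05),("spacer",(307,149),.011),("tip L low far",(250,183),.0585),("tip R",(355,183),.0585)):
    print(n,tool(ray(c,[m(p)],z)[0]))
E
```

```text
tips low corners [[239.0, 179.0], [380.0, 179.0], [240.0, 240.0], [378.0, 240.0]]
tips top corners(12mm up) [[236.0, 198.0], [383.0, 198.0], [237.0, 262.0], [382.0, 262.0]]
block far/near edge [16.3  8.  59. ]
 [-16.3   8.3  59. ]
well [ 0.3 -1.8 59. ]
spacer [-1.3 -0.4 98. ]
tip L low far [  5.4 -11.4  50.5]
tip R [ 5.4  8.8 50.5]
```

```bash
python3 -m jog '[[[0,0.0008,0,0,0,0],[0,0,0.01,0,0,0],[0,0,0.01,0,0,0],[0,0,0,0,0,0]]]'
python3 -m jog '[[[0,0,0.01,0,0,0],[0,0,0.008,0,0,0],[0,0,0.005,0,0,0],[0,0,0,0,0,0],[0,0,0,0,0,0]]]'
```

```text
clock: 8.85
tool_pos: [0.5399, -0.0801, 0.0871]
eef_rot: [0.995, 0.096, -0.001, -0.0]
contact_force: [0.2, -0.1, -1.8]
opening: 0.511
finger_force: 8.1
clock: 9.48
tool_pos: [0.5411, -0.0803, 0.0654]
eef_rot: [0.995, 0.096, 0.0, 0.0]
contact_force: [0.5, -0.5, -3.0]
opening: 0.512
finger_force: 8.1
```

```bash
python3 -m jog '[[[0,0,0.004,0,0,0],[0,0,0,0,0,0],[0,0,0.002,0,0,0],[0,0,0,0,0,0],[0,0,0,0,0,0]]]'
python3 -m jog '[[[0,0,0.001,0,0,0],[0,0,0,0,0,0],[0,0,0,0,0,0]]]'
```

```text
clock: 10.1
tool_pos: [0.541, -0.0802, 0.0593]
eef_rot: [0.995, 0.096, 0.0, 0.0]
contact_force: [-0.4, 0.3, -2.4]
opening: 0.512
finger_force: 8.1
clock: 10.48
tool_pos: [0.5409, -0.0802, 0.0583]
eef_rot: [0.995, 0.096, 0.0, 0.0]
contact_force: [-0.8, -0.9, -1.9]
opening: 0.514
finger_force: 8.1
```

```bash
python3 -m jog '[[[0,0,0.001,0,0,0],[0,0,0,0,0,0],[0,0,0,0,0,0]]]';python3 -m jog '[[[0,0,0.0005,0,0,0],[0,0,0,0,0,0],[0,0,0,0,0,0]]]'
```

```text
clock: 10.85
tool_pos: [0.5409, -0.0802, 0.0573]
eef_rot: [0.995, 0.096, -0.0, 0.0]
contact_force: [-0.2, -0.6, -2.5]
opening: 0.508
finger_force: 8.1
clock: 11.22
tool_pos: [0.5409, -0.0802, 0.0568]
eef_rot: [0.995, 0.096, 0.0, 0.0]
contact_force: [-0.0, -0.0, -2.1]
opening: 0.508
finger_force: 8.1
```

```bash
python3 -m jog '[[[0,0,0.0005,0,0,0],[0,0,0,0,0,0],[0,0,0,0,0,0]]]';python3 -m jog '[[[0,0,0.0003,0,0,0],[0,0,0,0,0,0],[0,0,0,0,0,0]]]'; python3 -m jog '[[[0,0,0.0003,0,0,0],[0,0,0,0,0,0],[0,0,0,0,0,0]]]'
```

```text
clock: 11.6
tool_pos: [0.5411, -0.0802, 0.0565]
eef_rot: [0.995, 0.096, 0.0, 0.0]
contact_force: [0.5, -0.4, 1.3]
opening: 0.513
finger_force: 8.2
clock: 11.98
tool_pos: [0.5412, -0.0802, 0.0564]
eef_rot: [0.995, 0.096, 0.0, 0.0]
contact_force: [-0.7, 0.8, 5.8]
opening: 0.513
finger_force: 8.2
clock: 12.35
tool_pos: [0.5416, -0.0801, 0.0564]
eef_rot: [0.995, 0.096, 0.001, 0.0]
contact_force: [-0.5, 0.5, 6.8]
opening: 0.513
finger_force: 8.2
```

```bash
python3 -m jog '[[[0,0,-0.0004,0,0,0],[0,0,0,0,0,0],[0,0,0,0,0,0]]]'; python3 -m jog '[[[0,0,0,0,0,0],[0,0,0,0,0,0],[0,0,0,0,0,0]]]' 0.041 29
```

```text
clock: 12.72
tool_pos: [0.5414, -0.0802, 0.0564]
eef_rot: [0.995, 0.096, 0.0, 0.0]
contact_force: [-0.6, 0.8, 5.1]
opening: 0.515
finger_force: 8.2
clock: 13.1
tool_pos: [0.5414, -0.0803, 0.0564]
eef_rot: [0.995, 0.096, 0.0, 0.0]
contact_force: [0.1, 0.5, 6.4]
opening: 0.469
finger_force: 15.9
```

```bash
python3 -m jog '[[[0,0,0,0,0,0],[0,0,0,0,0,0],[0,0,0,0,0,0]]]' 0.039 29;  python3 -m jog '[[[0,0,0,0,0,0],[0,0,0,0,0,0],[0,0,0,0,0,0],[0,0,0,0,0,0]]]' 0.037 29
```

```text
clock: 13.48
tool_pos: [0.5414, -0.0803, 0.0564]
eef_rot: [0.995, 0.096, 0.001, 0.0]
contact_force: [-0.8, -0.3, 5.7]
opening: 0.443
finger_force: 19.9
clock: 13.98
tool_pos: [0.5415, -0.0803, 0.0565]
eef_rot: [0.995, 0.096, 0.001, 0.0]
contact_force: [-0.9, -0.8, 5.9]
opening: 0.429
finger_force: 29.0
```

```bash
python3 -m jog '[[[0,0,0,0,0,0],[0,0,-0.001,0,0,0],[0,0,-0.002,0,0,0],[0,0,-0.005,0,0,0],[0,0,-0.008,0,0,0],[0,0,0,0,0,0]]]' 0.037 32;  python3 -m jog '[[[0,0,-0.01,0,0,0],[0,0,-0.015,0,0,0],[0,0,-0.02,0,0,0],[0,0,-0.02,0,0,0],[0,0,-0.01,0,0,0],[0,0,0,0,0,0],[0,0,0,0,0,0]]]'
python3 - <<'E'
from h import *
c=cam("wrist"); keep(c,"w6"); f=c["frame"]
T0=c["T"]@np.linalg.inv(np.array(c["mount"]))
P=lambda x,y,z:T0[:3,:3]@np.array([x,y,z])+T0[:3,3]
q=proj(c,[P(0,0,.0455)])[0];print(q); u,v=q.astype(int)
g=cv2.cvtColor(f,cv2.COLOR_RGB2GRAY)
print(g[v-24:v+24:4,u-32:u+33:4])
q=proj(c,[(.5399,-.0797,.011)])[0];u,v=q.astype(int);print("old spot",g[v-12:v+13:4,u-16:u+17:4])
E
```

```text
clock: 14.72
tool_pos: [0.5416, -0.0803, 0.0729]
eef_rot: [0.995, 0.096, 0.001, 0.0]
contact_force: [0.1, -0.5, -1.3]
opening: 0.426
finger_force: 32.0
clock: 15.6
tool_pos: [0.5404, -0.0802, 0.1466]
eef_rot: [0.995, 0.096, -0.001, -0.0]
contact_force: [-0.7, 0.2, -3.0]
opening: 0.43
finger_force: 32.0
[322.81531032 242.3444618 ]
[[ 74  42  51  51  52  53  76  79  78  72  52  52  51  51  69  77  77]
 [ 77  48  49  48  51  52  95 100  94  86  51  49  50  49  74  77  76]
 [ 74  54  46  50  51  52 111 112 111 103  54  51  52  49  69  76  78]
 [ 74  72  75  72  75  78 112 119 118 105  71  81  70  72  79  75  74]
 [ 76  77  75  73  80  88 163 201 207 184 106  90  74  72  75  74  76]
 [ 77  77  75  77 132 144 211 207 202 208 186 146  85  76  76  75  78]
 [111 109 112  96  97 191 210  91  71 177 208 137  93 112 124 165 164]
 [107 109 109  95  90 181 210  87  71 173 209 108  90 110 118 165 165]
 [108 110 110  90  90 113 208 203 199 210 178 112  92 109 110 156 160]
 [109 108 111  90  91 138 147 196 205 179 116 125  95 105 111 121 115]
 [110 110 107  88  86 110 112 110 113 110 112 110  91 103 112 111 111]
 [112 111 106  88  88 111 131 109 110 113 108 109  88  96 111 131 137]]
old spot [[ 60  59 115 117  84  78  59  62  62]
 [111 107 113 109  79  75 101 108 107]
 [113 105 103  93  77  82  78  74  75]
 [104 103  80  76  80  76  74  75  74]
 [ 77  77  81  78  78  78  77  78  79]
 [ 66  66  74  76  76  77  71  66  66]
 [ 53  54  71  78  79  77  50  53  52]]
```

```bash
python3 -m jog '[[[0.0033,-0.015,0,0,0,0],[0.0066,-0.03,0,0,0,0],[0.0077,-0.035,0,0,0,0],[0.0077,-0.035,0,0,0,0],[0.0077,-0.035,0,0,0,0],[0.0077,-0.035,0,0,0,0],[0.0077,-0.035,0,0,0,0],[0.0077,-0.035,0,0,0,0],[0.0066,-0.03,0,0,0,0],[0.0038,-0.016,0,0,0,0],[0,0,0,0,0,0],[0,0,0,0,0,0]]]'
python3 - <<'E'
from h import *
np.set_printoptions(precision=4,suppress=True)
c=cam("wrist"); keep(c,"w7"); g=cv2.GaussianBlur(cv2.cvtColor(c["frame"],cv2.COLOR_RGB2GRAY),(5,5),0)
th=np.linspace(0,2*np.pi,32,endpoint=False)
print(proj(c,[(.5494,.2283,.014)]))
# search dish centre: maximise radial gradient on rim circle r=42mm, z=.014
best=max(((np.mean([abs(float(g[int(a[1]),int(a[0])])-float(g[int(b[1]),int(b[0])])) for a,b in zip(proj(c,np.c_[x+.044*np.cos(th),y+.044*np.sin(th),0*th+.014]),proj(c,np.c_[x+.040*np.cos(th),y+.040*np.sin(th),0*th+.014])) if min(a[1],b[1])>0 and max(a[1],b[1])<285]),x,y) for x in np.arange(.535,.566,.001) for y in np.arange(.214,.244,.001)))
print(best)
E
```

```text
clock: 17.15
tool_pos: [0.5485, 0.2259, 0.1469]
eef_rot: [0.995, 0.095, -0.0, 0.001]
contact_force: [-0.1, -0.4, -2.1]
opening: 0.431
finger_force: 32.0
[[319.2692 203.3829]]
(np.float64(40.3125), np.float64(0.55), np.float64(0.231))
```

```bash
python3 -m jog '[[[0.0005,-0.0035,0.01,0,0,0],[0,0,0.025,0,0,0],[0,0,0.025,0,0,0],[0,0,0.015,0,0,0],[0,0,0.01,0,0,0],[0,0,0.004,0,0,0],[0,0,0,0,0,0],[0,0,0,0,0,0]]]'; python3 -m jog '[[[0,0,0.002,0,0,0],[0,0,0,0,0,0],[0,0,0,0,0,0]]]'
```

```text
clock: 18.2
tool_pos: [0.5488, 0.2317, 0.0588]
eef_rot: [0.995, 0.096, 0.001, -0.0]
contact_force: [0.1, -0.2, -1.5]
opening: 0.426
finger_force: 32.0
clock: 18.58
tool_pos: [0.5483, 0.2314, 0.0561]
eef_rot: [0.995, 0.096, 0.0, 0.0]
contact_force: [-0.3, -0.1, -1.8]
opening: 0.43
finger_force: 32.0
```

```bash
python3 -m jog '[[[0,0,0.001,0,0,0],[0,0,0,0,0,0],[0,0,0,0,0,0]]]'; python3 -m jog '[[[0,0,0.0008,0,0,0],[0,0,0,0,0,0],[0,0,0,0,0,0]]]'; python3 -m jog '[[[0,0,0.0005,0,0,0],[0,0,0,0,0,0],[0,0,0,0,0,0]]]'
```

```text
clock: 18.95
tool_pos: [0.5483, 0.2315, 0.0551]
eef_rot: [0.995, 0.096, -0.0, 0.0]
contact_force: [0.5, 0.7, -1.9]
opening: 0.425
finger_force: 32.0
clock: 19.32
tool_pos: [0.5483, 0.2315, 0.0543]
eef_rot: [0.995, 0.096, 0.0, 0.0]
contact_force: [0.0, -0.4, -1.5]
opening: 0.426
finger_force: 32.0
clock: 19.7
tool_pos: [0.5483, 0.2315, 0.0538]
eef_rot: [0.995, 0.096, 0.0, 0.0]
contact_force: [-0.6, -0.6, -1.8]
opening: 0.43
finger_force: 32.0
```

```bash
python3 -m jog '[[[0,0,0.0003,0,0,0],[0,0,0,0,0,0],[0,0,0,0,0,0]]]'; python3 -m jog '[[[0,0,0.0003,0,0,0],[0,0,0,0,0,0],[0,0,0,0,0,0]]]'
```

```text
clock: 20.08
tool_pos: [0.5484, 0.2315, 0.0536]
eef_rot: [0.995, 0.096, 0.0, -0.0]
contact_force: [-0.4, 0.1, -1.4]
opening: 0.422
finger_force: 32.0
clock: 20.45
tool_pos: [0.5485, 0.2315, 0.0535]
eef_rot: [0.995, 0.096, 0.0, -0.0]
contact_force: [0.1, -0.5, 3.1]
opening: 0.426
finger_force: 32.0
```

```bash
python3 -m jog '[[[0,0,-0.0002,0,0,0],[0,0,0,0,0,0]]]'; python3 -m jog '[[[0,0,0,0,0,0],[0,0,0,0,0,0]]]' 0.041 25;  python3 -m jog '[[[0,0,0,0,0,0],[0,0,0,0,0,0],[0,0,0,0,0,0]]]' 0.045 20; python3 -m jog '[[[0,0,-0.003,0,0,0],[0,0,-0.005,0,0,0],[0,0,-0.01,0,0,0],[0,0,-0.02,0,0,0],[0,0,-0.03,0,0,0],[0,0,-0.025,0,0,0],[0,0,0,0,0,0],[0,0,0,0,0,0]]]'
python3 - <<'E'
from h import *
c=cam("wrist"); keep(c,"w8"); f=c["frame"]
T0=c["T"]@np.linalg.inv(np.array(c["mount"]))
P=lambda x,y,z:T0[:3,:3]@np.array([x,y,z])+T0[:3,3]
g=cv2.cvtColor(f,cv2.COLOR_RGB2GRAY)
for n,p in(("tips",P(0,0,.0455)),("dish spot",(.5485,.2315,.008))):
    q=proj(c,[p])[0];u,v=q.astype(int);print(n,q,"\n",g[v-24:v+24:4,u-32:u+33:4])
E
```

```text
clock: 20.7
tool_pos: [0.5485, 0.2315, 0.0535]
eef_rot: [0.995, 0.096, 0.0, 0.0]
contact_force: [0.6, -0.0, 3.1]
opening: 0.426
finger_force: 32.0
clock: 20.95
tool_pos: [0.5485, 0.2314, 0.0535]
eef_rot: [0.995, 0.096, 0.0, 0.0]
contact_force: [-0.9, -0.8, 2.2]
opening: 0.467
finger_force: 13.4
clock: 21.32
tool_pos: [0.5485, 0.2315, 0.0535]
eef_rot: [0.995, 0.096, 0.0, 0.0]
contact_force: [-0.1, -0.3, 3.8]
opening: 0.514
finger_force: 7.0
clock: 22.32
tool_pos: [0.5476, 0.2312, 0.1457]
eef_rot: [0.995, 0.096, -0.001, 0.0]
contact_force: [-0.5, 0.5, -1.4]
opening: 0.51
finger_force: 8.1
tips [322.81566723 242.3445615 ] 
 [[174 175 176 175 177 179 174 174 170 174 171 174 177 172 174 172 193]
 [169 169 169 174 178 175 179 176 177 175 177 176 174 174 173 174 224]
 [174 176 172 173 172 170 172 173 175 174 177 176 177 178 175 172 236]
 [170 177 172 148 172 172 172 177 173 173 172 170 160 170 172 173 244]
 [113 170 169 104 145 173 175 175 175 175 172 173 110 126 173 172 137]
 [148 104 120 162 168 175 175 174 172 172 174 174 153 142 157 122 132]
 [145 163 107 149 135 166 178 181 178 175 175
[... 574 characters left out ...]
243 244 244 243 244 245 244 246 246 246 245 245 245 245 244]
 [243 243 243 243 245 244 245 243 242 227 234 194 229 237 226 219 240]
 [246 247 246 246 246 245 244 225 219 170 173 175 173 172 171 169 192]
 [241 242 245 246 244 245 245 254 254 227 174 173 176 175 173 173 198]
 [168 170 171 191 170 176 243 173 112 231 197 179 175 177 178 176 181]
 [174 176 176 173 174 173 230 171 121 230 194 175 177 176 175 178 180]
 [170 170 172 175 174 175 203 231 231 222 169 171 172 173 176 174 174]
 [174 174 172 174 174 174 173 178 177 178 176 178 172 171 170 169 169]
 [174 175 176 175 177 179 174 174 170 174 171 174 177 172 174 172 193]
 [169 169 169 174 178 175 179 176 177 175 177 176 174 174 173 174 224]]
```

```bash
python3 -m jog '[[[-0.0069,0.02,0,0,0,0],[-0.0138,0.04,0,0,0,0],[-0.0138,0.04,0,0,0,0],[-0.0138,0.04,0,0,0,0],[-0.0138,0.04,0,0,0,0],[-0.0138,0.04,0,0,0,0],[-0.0138,0.04,0,0,0,0],[-0.0138,0.04,0,0,0,0],[-0.0138,0.04,0,0,0,0],[-0.0138,0.04,0,0,0,0],[-0.0086,0.025,0,0,0,0],[-0.004,0.0117,0,0,0,0]]]' ; python3 -m jog '[[[0,0,0,0,0,0.113],[0,0,0,0,0,0.113],[0,0,0,0,0,0.113],[0,0,0,0,0,0],[0,0,0,0,0,0],[0,0,0,0,0,0]]]'
python3 - <<'E'
from h import *
np.set_printoptions(precision=4,suppress=True)
P=np.array([get_state()["tool_pos"] for _ in range(20)]);print(P.mean(0),R.from_quat(get_state()["eef_rot"]).as_euler("xyz",degrees=True))
E
```

```text
clock: 23.88
tool_pos: [0.4849, -0.208, 0.1458]
eef_rot: [0.996, 0.094, -0.001, 0.0]
contact_force: [-0.9, 0.5, -2.4]
opening: 0.508
finger_force: 8.1
clock: 24.62
tool_pos: [0.487, -0.2049, 0.1464]
eef_rot: [0.997, -0.072, -0.0, -0.0]
contact_force: [0.5, 0.5, -1.9]
opening: 0.51
finger_force: 8.1
[ 0.487  -0.2049  0.1464] [-179.9899    0.0094   -8.3038]
```

```bash
python3 -m jog '[[[0,0,0.015,0,0,0],[0,0,0.015,0,0,0],[0,0,0.012,0,0,0],[0,0,0,0,0,0],[0,0,0,0,0,0]]]'; python3 -m jog '[[[0,0,0.01,0,0,0],[0,0,0.015,0,0,0],[0,0,0.015,0,0,0],[0,0,0.005,0,0,0],[0,0,0,0,0,0],[0,0,0,0,0,0]]]'
```

```text
clock: 25.25
tool_pos: [0.4873, -0.2051, 0.1044]
eef_rot: [0.997, -0.073, 0.0, 0.0]
contact_force: [0.3, 0.1, -1.8]
opening: 0.513
finger_force: 8.1
clock: 26.0
tool_pos: [0.4874, -0.2052, 0.0597]
eef_rot: [0.997, -0.073, 0.0, 0.0]
contact_force: [-0.4, -0.7, -1.8]
opening: 0.51
finger_force: 8.1
```

```bash
python3 -m jog '[[[0,0,0.002,0,0,0],[0,0,0.0007,0,0,0],[0,0,0,0,0,0],[0,0,0,0,0,0]]]'; python3 -m jog '[[[0,0,0.0005,0,0,0],[0,0,0,0,0,0],[0,0,0,0,0,0]]]'
```

```text
clock: 26.5
tool_pos: [0.4872, -0.2051, 0.0568]
eef_rot: [0.997, -0.073, 0.0, 0.0]
contact_force: [0.1, -0.3, -1.4]
opening: 0.51
finger_force: 8.1
clock: 26.88
tool_pos: [0.4873, -0.2051, 0.0564]
eef_rot: [0.997, -0.073, 0.0, 0.0]
contact_force: [-0.4, -0.4, 3.0]
opening: 0.512
finger_force: 8.2
```

Seated. Release and rise straight.

```bash
python3 -m jog '[[[0,0,0,0,0,0],[0,0,0,0,0,0]]]' 0.052; python3 -m jog '[[[0,0,0,0,0,0],[0,0,0,0,0,0],[0,0,0,0,0,0],[0,0,0,0,0,0]]]' 0.088;  python3 -m jog '[[[0,0,-0.01,0,0,0],[0,0,-0.03,0,0,0],[0,0,-0.04,0,0,0],[0,0,-0.04,0,0,0],[0,0,-0.04,0,0,0],[0,0,-0.0185,0,0,0],[0,0,0,0,0,0],[0,0,0,0,0,0]]]'
python3 - <<'E'
from h import *
np.set_printoptions(precision=4,suppress=True)
c=cam("wrist"); keep(c,"w9"); s=get_state(); print(s["tool_pos"])
a=load("w1"); g=lambda x:cv2.cvtColor(x["frame"],cv2.COLOR_RGB2GRAY)
tm=g(a)[185:235,280:365]; r=cv2.matchTemplate(g(c),tm,cv2.TM_CCOEFF_NORMED); _,v,_,p=cv2.minMaxLoc(r)
print("tongs head now vs before",v,p,ray(c,[(p[0]+42,p[1]+32)],.142))
t=cam("top"); keep(t,"top1"); t0=load("top0")
d=cv2.absdiff(g(t),g(t0)); n,_,st,ct=cv2.connectedComponentsWithStats((cv2.GaussianBlur(d,(3,3),0)>20).astype(np.uint8)); print(st[1:][st[1:,4]>3])
u,v=proj(t,[(.5485,.2315,.008)])[0].astype(int);print(u,v,"\n",g(t)[v-6:v+7,u-8:u+9])
u,v=375,243;print(g(t)[v-4:v+5,u-5:u+6])
gg=lambda x:g(x)[205:265,175:235]
for x in(t0,t): print(cv2.HoughCircles(cv2.medianBlur(cv2.resize(gg(x),None,fx=4,fy=4),5),cv2.HOUGH_GRADIENT,2,200,param1=80,param2=20,minRadius=85,maxRadius=105))
E
```

```text
clock: 27.12
tool_pos: [0.4871, -0.2051, 0.0562]
eef_rot: [0.997, -0.073, 0.0, 0.0]
contact_force: [-0.0, 0.2, 0.4]
opening: 0.59
finger_force: 0.0
clock: 27.62
tool_pos: [0.4872, -0.205, 0.0562]
eef_rot: [0.997, -0.073, 0.0, 0.0]
contact_force: [0.4, -0.8, 0.6]
opening: 0.991
finger_force: 0.0
clock: 28.62
tool_pos: [0.4864, -0.2048, 0.2341]
eef_rot: [0.997, -0.073, -0.001, -0.0]
contact_force: [-0.6, -0.2, -0.0]
opening: 0.998
finger_force: 0.0
[ 0.4863 -0.2047  0.2338]
tongs head now vs before 0.9820717573165894 (281, 186) [[ 0.4871 -0.2052  0.142 ]]
[[  317   166   323   314 31831]
 [  634   223     6    26   114]
 [  203   236     3     3     7]
 [  371   239     9     9    66]
 [  592   460    35    20   613]]
204 235 
 [[173 173 173 174 173 174 174 174 174 174 174 174 175 175 175 174 176]
 [173 173 173 173 174 173 174 173 175 173 173 175 173 174 174 174 174]
 [170 172 171 170 172 172 172 172 172 172 173 173 173 172 173 173 173]
 [172 172 171 171 172 173 172 173 175 174 174 173 173 173 173 173 174]
 [172 171 173 173 173 174 178 182 184 183 177 174 174 174 173 176 174]
 [175 173
[... 331 characters left out ...]
4 174 175 176]
 [172 172 172 172 169 176 185 183 180 183 178 151 151 168 173 174 175]
 [174 175 174 174 173 173 179 179 176 171 152 148 164 173 175 174 174]
 [176 174 175 175 176 175 177 172 166 160 154 166 174 176 175 176 176]]
[[ 91  98  98  83  64  62  64  66  74  80  72]
 [100 100  99  92  84  84  82  85  91  95  82]
 [ 98 101 100  97  98  99  97  99  98  97  83]
 [100  99  99  99  99  99  98  99  99  97  89]
 [ 98  98  99 100  99  98 100  96  97  99  95]
 [ 97  98  99  97  98 100  99  99 101  99  98]
 [ 98 100  99  99 101 100 101  97  96  92  92]
 [ 96  96  99  97  98  98  99  94  84  69  72]
 [ 96  96  98  95  97  99  95  83  60  42  53]]
[[[123.  117.   85.8]]]
[[[121.  121.   89.4]]]
```

```bash
python3 -c "from plant import *; print(finish_job())"
```

```text
the job is handed in; nothing more can be done
None
```

The spacer now lies flat in the dish and the tongs are back upright in their stand; the last camera check showed the dish and pins unmoved, and I handed the job in at about 29 s of the 58 s.

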